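# Slide the tall spray can upright into its sprung roller holder

## Task

Put the tall white spray can with the red cap away in the roller holder: keep it standing on the bench, push it gently near its foot, slide it between the two rails and press it through the two sprung rollers until they snap shut behind it and it rests against the rubber stop. Feel for the stop rather than ramming it (well under 18 N will do), never lift or tip the can, and leave the oil bottle, the mug and the tape roll alone.

Things in the scene. Friction and masses are not known exactly. Their poses are not given: they have to be found in the camera images.
- can_mid (a point): Centre line of the tall white spray can with the red cap, 140 mm above its foot. Plain cylinder, 65 mm diameter up to 234 mm, 291 mm tall with the cap, 0.3 to 0.55 kg, which differs from run to run. Pushed higher than about 40 mm above the bench it may topple, above all against the rollers. z points up along the can.
- can: The same can; origin at the centre of its foot, on the bench, z up.
- holder: Roller holder, fixed to the bench: two flat aluminium rails (225 x 30 mm, 10 mm high) with a 100 mm wide lane of bare bench between them. Origin on the bench at the middle of the lane's open end; x points into the lane (the way the can is pushed), y to the left as one pushes, z up. A blue carriage (blocks 45 mm high, black knobs 64 mm) rides on the rails with two rollers and a rubber stop.
- rail_end (a point): Top middle of the fixed bar that ties the rails at the far end of the lane, at x = 218 mm of the holder. The blue carriage is clamped between it and the open end, in each run elsewhere: its roller line lies anywhere from 40 to 140 mm along the holder's x. That place is not measured: feel for it or look. The rubber stop (10 to 42 mm high) is 48 mm beyond the roller line.
- roller_left (a joint): Outward travel (m) of the left white upright roller (12 mm diameter, 14 to 40 mm high; the two are 50 mm apart inside when free). Spring: 4 N preload, 0.8 N/mm. 0 free, about 0.0075 as the can's widest part passes, about 0.004 when the can is home. The can meets the rollers with its centre 23 mm before their line.
- roller_right (a joint): Same, right roller. Going through takes some 5 to 9 N on top of the can's 1 to 4 N of sliding friction. Then the push force drops away; with its centre some 5 to 10 mm past the roller line, the rollers drive the can by themselves on to the stop (centre 16 mm past the line) and hold it. Pressing on against the stop makes the force rise steeply. The clamp does not slip.
- bottle: Bystander: oil squeeze bottle, beige with dark contents, 76 mm diameter, 202 mm tall; origin at the centre of its foot.
- cup: Bystander: green and white mug, 86 mm wide, 88 mm tall; origin at the centre of its foot.
- tape: Bystander: black tape roll lying flat, 62 mm diameter, 19 mm high; origin at the centre of its underside.

How it is judged:
On the way:
1. the upright can stands between the rails and has pressed both rollers apart (value of joint each of roller_left, roller_right above 0.0045 m and x of can_mid in the frame of holder above 0 m).
At the end, for the whole second after the job is handed in: The can stands upright (within 0.06 rad) and still on the bench inside the holder, released, beyond the rollers, which have closed behind it and hold it: each roller 2 to 6 mm out (4 mm with the can against the stop) (value of joint roller_left between 0.002 and 0.006 m and value of joint roller_right between 0.002 and 0.006 m and x of can_mid in the frame of holder above 0.046 m and angle between can's own z axis and vertical below 0.06 rad and height (world z) of can below 0.005 m and linear speed of can below 0.02 m/s and contact force between the fingers and can below 0.1 N); the robot touches nothing.
It fails at once if the can is pushed or pressed with more than 18 N (contact force between the fingers and can above 18 N).
It fails at once if the can is tipped by more than 0.25 rad (angle between can's own z axis and vertical above 0.25 rad).
It fails at once if the can is lifted off the bench (foot centre over 12 mm) (height (world z) of can above 0.012 m).
It fails at once if the can is pushed or held high up (grasp point over 90 mm above the bench while the fingers load it) (contact force between the fingers and can above 1 N and height (world z) of the grasp point above 0.09 m).
It fails at once if a bystander is moved by more than 15 mm (distance of any of bottle, cup, tape from where it was at the start of the episode above 0.015 m).
It also fails if it takes over 67 s, if anything falls off the work surface, if the arm or the gripper's body presses on something with over 40 N, if the wrist force passes 120 N, or if a joint passes its speed limit or range.

## Robot

A 6-joint arm with a two-finger parallel gripper is mounted at the origin on a cart in front of the work surface, level with it; the furniture and walls round the work are solid. World frame = base frame: x ahead of the robot, y to its left, z up, the work surface at z = 0. Lengths are in m, angles in rad, forces in N, time in s.
With the tool pointing down it reaches from about 0.3 to 0.85 m from the base axis. Payload 5.4 kg.
Tool frame: the origin (TCP) lies at the very end of the fingers, on their centre line; the grasp point (between the pads) lies 19 mm behind it (bot.grip_point_offset is the distance from the TCP to the grasp point, in m); z points along the fingers, y is the direction in which the jaws open and shut (so a half turn about z gives the same grasp; the last joint's range is limited). The gripper opens to 85 mm and grips with 20 to 120 N. Pads are 22 mm wide; open, the fingers measure 114 mm over their backs; the gripper's body (76 mm by 85 mm) begins 54 mm behind the grasp point. The pads swing forward as they close: fully open they stand 13 mm farther back than shut.
Start: joints at [1.131, 0.158, 1.597, -0, 1.386, -0.21], TCP at [0.131, 0.56, 0.231] pointing down, gripper open.
Joint ranges: [-2.91, 2.91], [-0.94, 2.29], [0.18, 2.7], [-1.29, 4.43], [0.17, 2.64], [-3, 3]. Speed limits (rad/s): [2.57, 2.57, 3.14, 3.14, 3.14, 3.14].

## Interface

Orientations are given as [roll, pitch, yaw] about the fixed x, y, z axes, in that order (R = Rz(yaw) Ry(pitch) Rx(roll)).
In Python, from station import bot gives the robot as it stands.
- The arm moves only by the tool play_rows, never from a script. Its argument "targets" is a list of rows, each a list of 7 numbers: the shift along the tool's x, y, z in cm, then the turn, a rotation vector about the tool's x, y, z in degrees, then the closure in counts, from 0 (fully open) to 255 (shut). A call has 1 to 10 rows; each row is the pose to reach, as a shift and turn from the pose measured when the call began, along the tool's axes at that moment; what a row does not reach only later rows make up. A row lasts 1/10 s, in which the tool goes at most 50 mm and 8.59 degrees, less where a joint would pass 70% of its speed; a pose out of reach is approached as far as the arm can. A call with a gripper value outside its range is refused whole. The fingers move at their own pace and stop on an object; the grip force is fixed at half the most. Time passes only in rows, so rows that repeat a pose let the fingers close. It gives the time, the measured TCP pose, the force and the opening at its end, in the units of the state.
- bot.state(): the state, without advancing time (a new reading comes with each control period).
- bot.grab_frame(name): name is "scene" or "top"; returns the picture (400x640x3 uint8, red, green, blue); there is no depth.
- bot.camera_params(name): a dict with "vfov" (degrees; the focal length in pixels is half the picture's height over the tangent of half this angle, whatever the lens; pixels are square), "cx", "cy" (the principal point, pixels), "xyz" and "rotation" of the camera in the world. Camera axes: x right, y down, z forward; pixel columns grow to the right and rows downward; lengths in m; the calibration is good to about 2 mm. A picture is of the moment at which its call begins. camera_params takes no time and is no camera call.
- bot.finish_job(): hands the job in, once; it reports no verdict.
Trained networks look in the newest picture that a camera, given by its name, has taken for a name from the list of things; names that differ only in an ending like _2 or _b are one class to them, and where a whole thing is asked for, a point or a joint stands for the part that bears it (a point fixed in the world has none). Each returns a list of dicts, best first, with "p" (0 to 1); they miss things now and then, are a little off and sometimes report something else, mostly with a low value. They report only what shows in the picture. A call takes as long as a camera call.
- bot.recognise(camera, thing): "bbox" ([left, top, right, bottom] in pixels, round what is visible of it).
- bot.trace(camera, thing): "region" (400x640 bool, what is visible of it) and "bbox" ([left, top, right, bottom] in pixels, round what is visible of it).
The state is a dict: "t": time; "joints": joint angles; "dq": joint speeds; "effort": joint torques, N m; "tcp_pos": TCP position; "ee_rot": TCP orientation; "contact_force": force on the tool from outside, world axes, zero at the start; "moment": the same for the moment, N m; "width": opening from 0.0 (shut) to 1.0 (fully open).
Only numpy, scipy, OpenCV 4.12 (cv2) and the standard library are available. Lean on these libraries where they do the work, as an engineer would, in place of code of your own. Each camera call takes 0.05 s, during which the arm holds its last target.

## Working session

There is one attempt and no reset: what is moved stays moved. The work goes in short steps, Python scripts to look and compute and a tool call to move; the robot and the scene stay as the last step left them, time stands still between calls to the robot, and variables do not carry over. Pictures are saved under pics/ and viewed, and the job is handed in when it is done.

Besides the shell and the picture viewer there is one more tool, called as a command line: name --pt "numbers of a row" for each row, then --argument value for the rest. play_rows: Moves the arm, as the interface text tells. Its arguments: {"type":"object","properties":{"targets":{"type":"array","items":{"type":"array","items":{"type":"number"}}}},"required":["targets"]}

```bash
mkdir -p pics; ls; python3 - <<'E'
from station import bot
import cv2
print(bot.state())
for c in ("scene","top"):
    im=bot.grab_frame(c); cv2.imwrite(f"pics/{c}0.png",im[:,:,::-1]); print(c,bot.camera_params(c))
    for n in ("can","holder","bottle","cup","tape","roller_left","roller_right"):
        print(n,[(r['bbox'],round(r['p'],2)) for r in bot.recognise(c,n)[:2]])
E
```

```text
pics
{'t': 0.0, 'joints': array([ 1.13094504e+00,  1.59111500e-01,  1.59821568e+00, -9.42160320e-06,
        1.38618864e+00, -2.10121631e-01]), 'dq': array([ 2.03139372e-03, -1.88694478e-03, -4.73876134e-05,  4.08954610e-04,
       -1.28385978e-03,  1.32618562e-03]), 'effort': array([-7.94562709e-07, -3.96006310e+01, -3.31423438e+01, -1.49025491e-04,
        8.41416389e-03, -3.36496761e-06]), 'tcp_pos': array([0.13071295, 0.55933646, 0.2302901 ]), 'ee_rot': array([-3.13970986e+00, -3.92076507e-04,  2.91186437e+00]), 'contact_force': array([-1.20992331,  0.47600551,  0.45433281]), 'moment': array([-0.03114024,  0.0465105 , -0.04941431]), 'width': 1.003333250877103}
scene {'vfov': 54.88169219946098, 'cx': 320.87556998957723, 'cy': 197.2413141756814, 'xyz': array([0.18959078, 0.58897115, 0.69399084]), 'rotation': array([-2.32734665,  0.01242681, -2.41940675])}
can [([407.8, 75.6, 446.1, 184.4], 0.63)]
holder [([330.2, 182.3, 429.6, 271.2], 0.97)]
bottle [([214.3, 222.4, 258.8, 302.3], 0.71)]
cup [([286.4, 297.3, 345.6, 362.1], 0.81)]
tape [([314.0, 153.0, 340.4, 172.0], 0.57)]
roller_left [([393.1, 214.3, 402.4, 222.4], 0.66), ([315.6, 155.6, 341.2, 168.7], 0.36)]
roller_right []
top {'vfov': 57.98259935773312, 'cx': 316.86887449592746, 'cy': 198.48813773414494, 'xyz': array([0.56161222, 0.08833548, 1.01383797]), 'rotation': array([-3.09950646,  0.01676537, -1.55090464])}
can []
holder [([305.7, 200.4, 392.8, 265.9], 0.82)]
bottle [([202.7, 171.5, 236.9, 199.7], 0.87)]
cup [([203.2, 242.6, 247.2, 277.5], 0.63)]
tape [([370.1, 130.1, 397.6, 152.5], 0.67)]
roller_left [([354.3, 239.8, 359.7, 252.7], 0.38)]
roller_right []
```

View pics/scene0.png

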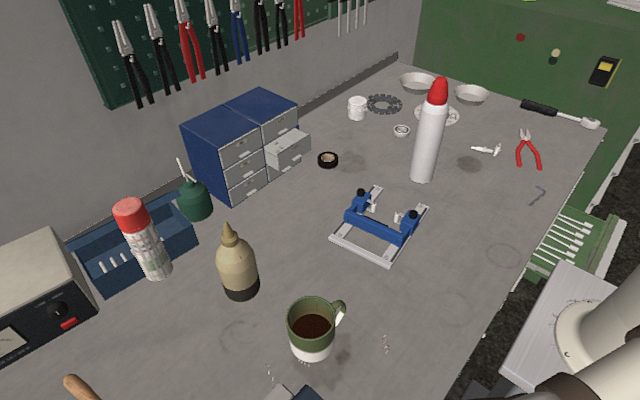

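View pics/top0.png

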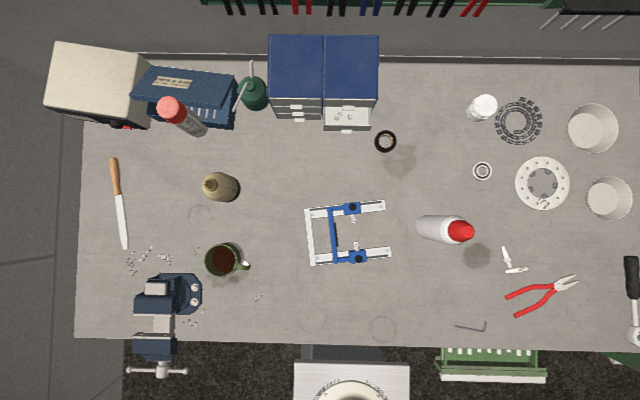

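```bash
python3 - <<'E'
import cv2
a=cv2.imread('pics/scene0.png');cv2.imwrite('pics/sc_crop.png',cv2.resize(a[60:290,290:480],None,fx=2.6,fy=2.6,interpolation=cv2.INTER_CUBIC))
a=cv2.imread('pics/top0.png');cv2.imwrite('pics/top_crop.png',cv2.resize(a[120:280,290:490],None,fx=3.7,fy=3.7,interpolation=cv2.INTER_CUBIC))
E
```

```text
(no output)
```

View pics/sc_crop.png

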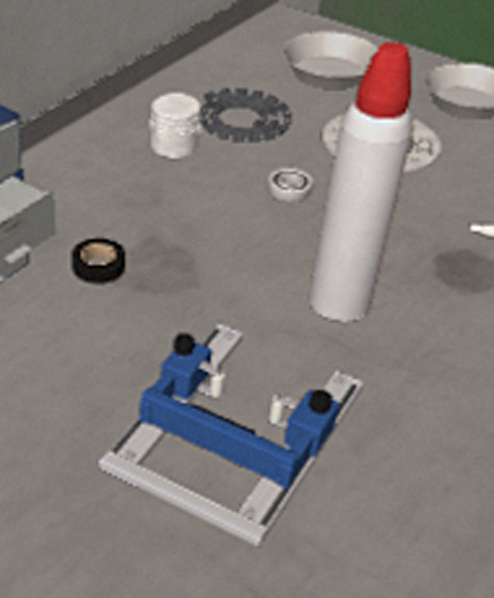

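View pics/top_crop.png

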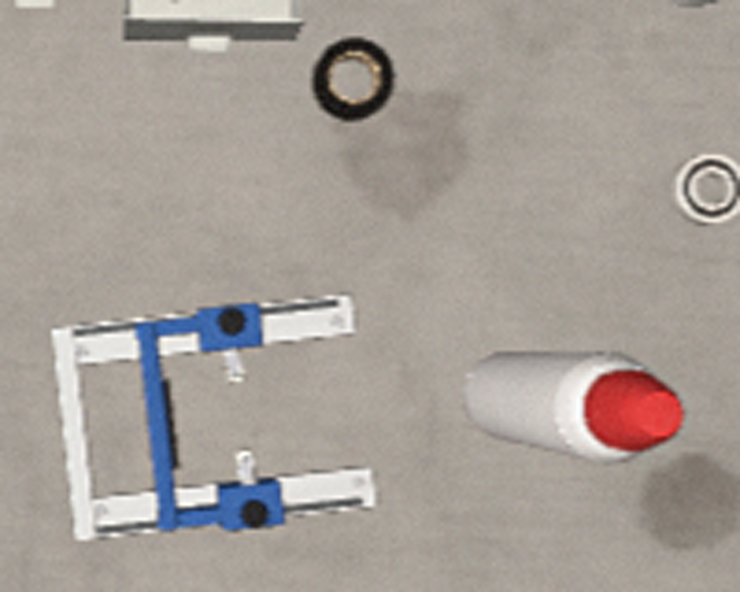

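The top view shows the holder's open end facing right in the image, with its right end at about x=388 px. The can stands to the right of it, foot at about (420,228). The lane points towards world +y. Next I'll work out the geometry.

```bash
cat > h.py <<'E'
import numpy as np, cv2
from scipy.spatial.transform import Rotation as R
from scipy.optimize import least_squares
from station import bot
class Cam:
    def __init__(s,n):
        p=bot.camera_params(n); s.f=200/np.tan(np.radians(p['vfov']/2)); s.c=np.array([p['cx'],p['cy']]); s.t=np.array(p['xyz']); s.R=R.from_euler('xyz',p['rotation']).as_matrix()
    def proj(s,P):
        q=(np.atleast_2d(P)-s.t)@s.R; return q[:,:2]/q[:,2:]*s.f+s.c
    def ray(s,px,z):
        px=np.atleast_2d(px); d=np.c_[(px-s.c)/s.f,np.ones(len(px))]@s.R.T
        return s.t+d*((z-s.t[2])/d[:,2])[:,None]
S,T=Cam('scene'),Cam('top')
def cyl(xy,r,h0,h1):
    a=np.linspace(0,2*np.pi,60,endpoint=False)
    return np.vstack([np.c_[xy[0]+r*np.cos(a),xy[1]+r*np.sin(a),0*a+h] for h in (h0,h1)])
E
cat > m.py <<'E'
from h import *
# holder corners top image
cr=lambda L:np.array(L)/3.7+[290,120]
scr=lambda L:np.array(L)/2.6+[290,60]
pt=T.ray(cr([(348,297),(354,328),(370,468),(374,503),(52,330),(78,540)]),.01); print('top holder\n',pt.round(4))
ps=S.ray(scr([(222,326),(242,334),(340,373),(362,381),(99,460),(260,540)]),.01); print('scene holder\n',ps.round(4))
print('rollers top',T.ray(cr([(236,380),(246,453)]),.04).round(4))
for n,c in (('scene',S),('top',T)):
    bot.grab_frame(n)
    for th in ('can','can_mid'):
        for d in bot.trace(n,th)[:1]:
            print(n,th,d['bbox'],d['p'],d['region'].sum()); np.save(f'{n}_can.npy',d['region'])
E
python3 m.py
```

```text
top holder
 [[ 0.6022 -0.0805  0.01  ]
 [ 0.579  -0.0853  0.01  ]
 [ 0.4749 -0.0984  0.01  ]
 [ 0.449  -0.1017  0.01  ]
 [ 0.5731  0.1411  0.01  ]
 [ 0.4167  0.1183  0.01  ]]
scene holder
 [[ 0.5951 -0.0785  0.01  ]
 [ 0.5725 -0.0816  0.01  ]
 [ 0.4678 -0.0967  0.01  ]
 [ 0.446  -0.1008  0.01  ]
 [ 0.5731  0.141   0.01  ]
 [ 0.4149  0.12    0.01  ]]
rollers top [[ 0.539   0.0049  0.04  ]
 [ 0.4864 -0.0031  0.04  ]]
scene can [407.6, 78.7, 448.7, 185.0] 0.67 2590
scene can_mid [407.1, 75.6, 447.8, 184.8] 0.57 2485
top can [413.5, 210.5, 472.7, 246.0] 0.87 1333
top can_mid [414.2, 216.7, 474.6, 247.9] 0.74 1369
```

```bash
cat > m2.py <<'E'
from h import *
from scipy.optimize import minimize
cr=lambda L:np.array(L)/3.7+[290,120]
scr=lambda L:np.array(L)/2.6+[290,60]
U=[(348,297),(354,328),(370,468),(374,503),(52,330),(78,540)];V=[(222,326),(242,334),(340,373),(362,381),(99,460),(260,540)]
M=np.array([[0,-.08],[0,-.05],[0,.05],[0,.08],[.225,-.08],[.225,.08]])
def W(p): 
    c,s=np.cos(p[2]),np.sin(p[2]); return np.c_[p[0]+M@[c,-s],p[1]+M@[s,c],np.full(6,.01)]
def res(p,w=(1,1)): return np.r_[w[0]*(T.proj(W(p))-cr(U)).ravel(),w[1]*(S.proj(W(p))-scr(V)).ravel()]
for w in ((1,1),(1,0),(0,1)):
    r=least_squares(res,[.53,-.09,1.7],args=(w,)); print(w,r.x.round(4),np.abs(r.fun).max().round(2))
h=least_squares(res,[.53,-.09,1.7]).x
def H2(P): d=np.atleast_2d(P)[:,:2]-h[:2]; c,s=np.cos(h[2]),np.sin(h[2]); return np.c_[d@[c,s],d@[-s,c]]
print('rollers in holder',H2(T.ray(cr([(236,380),(246,453)]),.04)),H2(S.ray(scr([(217,375),(278,397)]),.04)))
def mask(c,xy):
    m=np.zeros((400,640),np.uint8)
    for pts in (cyl(xy,.0325,0,.225),np.vstack([cyl(xy,.0325,.222,.225),cyl(xy,.024,.234,.24)]),np.vstack([cyl(xy,.024,.234,.24),cyl(xy,.014,.28,.291)])):
        cv2.fillConvexPoly(m,cv2.convexHull((c.proj(pts)*16).round().astype(np.int32)),1,shift=4)
    return m>0
Rg={n:np.load(f'{n}_can.npy') for n in('scene','top')}
def cost(xy,ns=('scene','top')):
    k=0
    for n in ns:
        c={'scene':S,'top':T}[n]; m=mask(c,xy); k+=1-(m&Rg[n]).sum()/(m|Rg[n]).sum()
    return k
for ns in (('scene','top'),('scene',),('top',)):
    b=minimize(cost,[.53,-.16],args=(ns,),method='Nelder-Mead',options=dict(initial_simplex=[[.53,-.13],[.56,-.13],[.53,-.17]])); print(ns,b.x,b.fun, H2(b.x))
    if len(ns)==2: best=b.x
for n,c in (('scene',S),('top',T)):
    im=cv2.imread(f'pics/{n}0.png'); m=mask(c,best).astype(np.uint8)
    cs,_=cv2.findContours(m,0,2); cv2.drawContours(im,cs,-1,(0,255,0),1)
    for q in c.proj(W(h)): cv2.circle(im,tuple(int(v) for v in q.round()),1,(0,0,255),-1)
    (x,y)=(290,60) if n=='scene' else (290,120)
    cv2.imwrite(f'pics/{n}_fit.png',cv2.resize(im[y:y+215,x:x+200],None,fx=2.7,fy=2.7))
for n,z in (('bottle',0),('cup',0),('tape',0)): pass
E
python3 m2.py
```

```text
(1, 1) [ 0.5239 -0.0919  1.7036] 2.02
(1, 0) [ 0.5263 -0.092   1.7109] 1.2
(0, 1) [ 0.5214 -0.0911  1.696 ] 1.49
rollers in holder [[ 0.09395162 -0.02787478]
 [ 0.09293469  0.02539164]] [[ 0.09874232 -0.03024677]
 [ 0.09387824  0.02968142]]
('scene', 'top') [ 0.53199921 -0.19874493] 0.17148066795890649 [[-0.10700108  0.00607867]]
('scene',) [ 0.53067292 -0.19996843] 0.08673281881661155 [[-0.10803822  0.00755527]]
('top',) [ 0.53246614 -0.19737711] 0.06997282608695654 [[-0.10570711  0.00543477]]
```

```bash
python3 -c "
import cv2,numpy as np
cv2.imwrite('pics/fit.png',np.hstack([cv2.imread('pics/scene_fit.png'),cv2.imread('pics/top_fit.png')])[:, :800] if 0 else cv2.resize(np.hstack([cv2.imread('pics/scene_fit.png'),cv2.imread('pics/top_fit.png')]),(800,430)))"
```

```text
(no output)
```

View pics/fit.png

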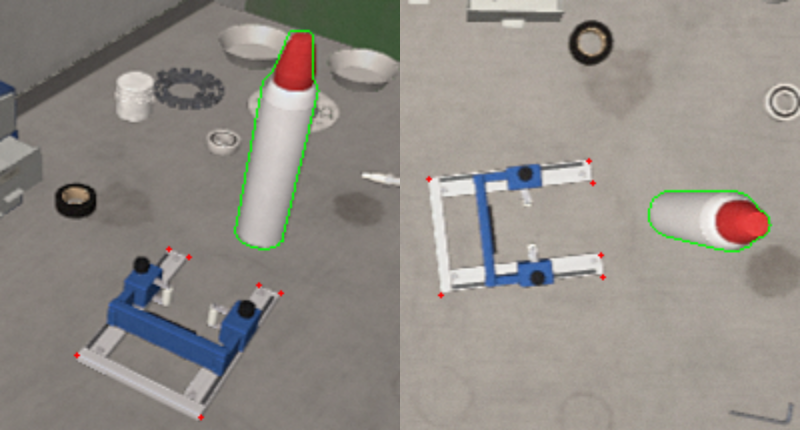

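```bash
cat > goto.py <<'E'
from h import *
import sys
hold=np.array([.5239,-.0919,1.7036])
def Rt(tilt,yaw=hold[2]): # tool: x->u when pointing down; tilt moves z towards u
    u=np.array([np.cos(yaw),np.sin(yaw),0]); r=np.array([u[1],-u[0],0]); z=np.sin(tilt)*u-np.cos(tilt)*np.array([0,0,1.])
    return np.c_[np.cross(r,z),r,z]
def row(p,Rm,s=None):
    s=s or bot.state(); R0=R.from_euler('xyz',s['ee_rot']).as_matrix()
    return np.r_[R0.T@(np.array(p)-s['tcp_pos'])*100,np.degrees(R.from_matrix(R0.T@Rm).as_rotvec())].round(2)
def world(x,y,z): # holder frame -> world
    c,s=np.cos(hold[2]),np.sin(hold[2]); return np.array([hold[0]+c*x-s*y,hold[1]+s*x+c*y,z])
def hol(p):
    d=np.array(p)[:2]-hold[:2]; c,s=np.cos(hold[2]),np.sin(hold[2]); return np.array([d@[c,s],d@[-s,c]])
def show():
    s=bot.state(); print('t',round(s['t'],2),'q',s['joints'].round(3),'tcp',s['tcp_pos'].round(4),'hol',hol(s['tcp_pos']).round(4),'F',s['contact_force'].round(2),'w',round(s['width'],3))
    return s
E
python3 - <<'E'
from goto import *
show(); print(row([.131,.559,.37],Rt(0))); 
print(world(-.22,.005,.36), row(world(-.22,.005,.37),Rt(0)))
E
```

```text
t 1.1 q [ 1.131  0.158  1.597 -0.     1.386 -0.21 ] tcp [0.131  0.5599 0.2313] hol [0.698  0.3031] F [-0.25 -0.42  0.28] w 0.996
[-2.000e-02 -8.000e-02 -1.387e+01 -0.000e+00  0.000e+00  6.923e+01]
[ 0.54807503 -0.31062487  0.36      ] [-60.44 -75.26 -13.87  -0.     0.    69.23]
```

play_rows --pt "0 0 -5 0 0 0 170" --pt "0 0 -10 0 0 0 170" --pt "0 0 -14 0 0 0 170" --pt "-3 -4 -14 0 0 8 170" --pt "-6 -8 -14 0 0 16 170" --pt "-9 -12 -14 0 0 24 170" --pt "-12 -15.5 -14 0 0 30 170" --pt "-15 -19 -14 0 0 36 170" --pt "-18 -22.5 -14 0 0 42 170" --pt "-21 -26 -14 0 0 48 170"

```text
t: 2.1
tcp_pos: [0.2766, 0.2573, 0.3715]
ee_rot: [3.14, 0.0, 2.07]
contact_force: [1.7, 0.5, 0.5]
width: 0.334
```

```bash
python3 - <<'E'
from goto import *
show(); print(row(world(-.22,.005,.37),Rt(0)))
E
```

```text
t 2.1 q [ 0.426 -0.435  1.858 -0.     1.717 -0.073] tcp [0.2766 0.2573 0.3715] hol [0.3789 0.1989] F [1.65 0.51 0.48] w 0.334
[-6.286e+01 -3.370e+00  1.500e-01  7.000e-02 -1.000e-02  2.102e+01]
```

play_rows --pt "-5 -0.3 0 0 0 2 170" --pt "-10 -0.5 0 0 0 4 170" --pt "-15 -0.8 0 0 0 6 170" --pt "-20 -1 0 0 0 8 170" --pt "-25 -1.3 0 0 0 10 170" --pt "-30 -1.6 0 0 0 12 170" --pt "-35 -2 0 0 0 14 170" --pt "-40 -2.2 0 0 0 16 170" --pt "-45 -2.5 0 0 0 18 170" --pt "-50 -2.8 0 0 0 20 170"

```text
t: 3.1
tcp_pos: [0.491, -0.195, 0.3716]
ee_rot: [3.14, -0.0, 1.719]
contact_force: [1.1, 0.9, 0.9]
width: 0.333
```

```bash
python3 - <<'E'
from goto import *
show(); print(row(world(-.22,.005,.37),Rt(0)),row(world(-.25,.005,.30),Rt(np.radians(45))))
E
```

```text
t 3.1 q [-6.080e-01 -1.800e-02  1.510e+00  1.000e-03  1.649e+00 -7.560e-01] tcp [ 0.491  -0.195   0.3716] hol [-0.0979  0.0462] F [1.05 0.93 0.91] w 0.333
[-12.28   3.93   0.17   0.09  -0.     0.9 ] [-15.28   3.87   7.17  -0.26  44.99   0.89]
```

play_rows --pt "-5 1.3 0 0 0 0 170" --pt "-10 2.6 0 0 0 0 170" --pt "-15 3.9 0 0 0 0.9 170" --pt "-15.3 3.9 1 0 8 0.9 170" --pt "-15.3 3.9 3 0 16 0.9 170" --pt "-15.3 3.9 5 0 24 0.9 170" --pt "-15.3 3.9 7 0 32 0.9 170" --pt "-15.3 3.9 7 0 40 0.9 170" --pt "-15.3 3.9 7 0 45 0.9 170" --pt "-15.3 3.9 7 0 45 0.9 170"

```text
t: 4.1
tcp_pos: [0.5515, -0.3419, 0.2972]
ee_rot: [-3.13, -0.791, 1.694]
contact_force: [0.1, 0.5, -0.6]
width: 0.332
```

```bash
python3 - <<'E'
from goto import *
show(); print(row(world(-.25,.005,.30),Rt(np.radians(45))),row(world(-.20,.005,.018),Rt(np.radians(45))))
cv2.imwrite('pics/s1.png',bot.grab_frame('scene')[:,:,::-1]);cv2.imwrite('pics/t1.png',bot.grab_frame('top')[:,:,::-1])
E
```

```text
t 4.1 q [-0.913  0.805  0.777  0.461  2.227 -0.885] tcp [ 0.5515 -0.3419  0.2972] hol [-0.2514  0.0058] F [ 0.05  0.48 -0.64] w 0.332
[ 0.3   0.07 -0.09 -0.29 -0.34 -0.37] [-16.25   0.3   23.28  -0.29  -0.34  -0.37]
```

View pics/s1.png

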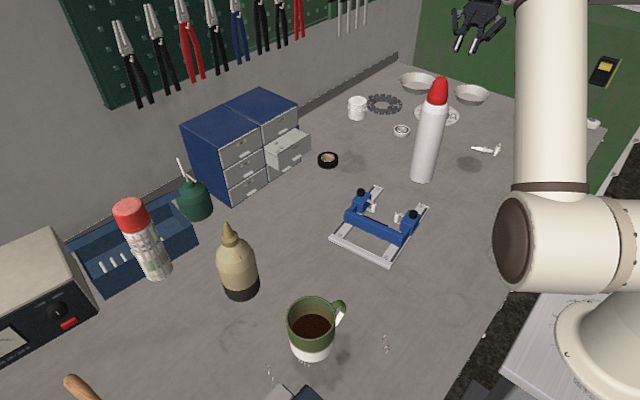

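View pics/t1.png

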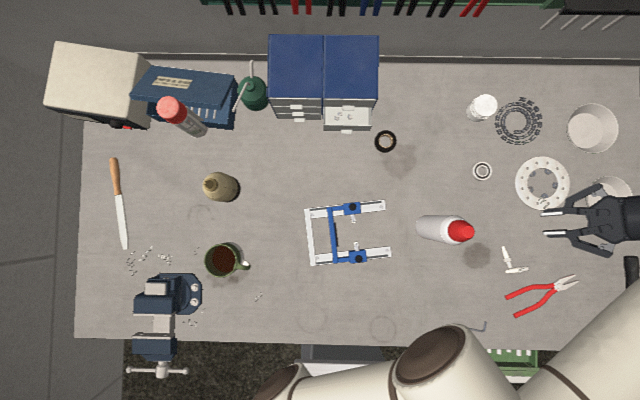

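play_rows --pt "-2 0 3 0 0 0 170" --pt "-5 0.1 7 0 0 -0.4 170" --pt "-8 0.2 11 0 0 -0.4 170" --pt "-11 0.2 15 0 0 -0.4 170" --pt "-13.5 0.3 19 0 0 -0.4 170" --pt "-15 0.3 21.5 0 0 -0.4 170" --pt "-15.5 0.3 22.5 -0.3 -0.3 -0.4 170" --pt "-15.5 0.3 22.5 -0.3 -0.3 -0.4 170"

```text
t: 5.0
tcp_pos: [0.5478, -0.2909, 0.0331]
ee_rot: [3.136, -0.778, 1.712]
contact_force: [0.4, 0.3, 0.0]
width: 0.33
```

```bash
python3 - <<'E'
from goto import *
show(); print(bot.state()['ee_rot'],row(world(-.175,.006,.02),Rt(np.radians(45))))
a=bot.grab_frame('scene')[:,:,::-1];b=bot.grab_frame('top')[:,:,::-1]
cv2.imwrite('pics/c2.png',np.hstack([cv2.resize(a[0:250,330:580],(400,400)),cv2.resize(b[100:300,360:560],(400,400))]))
E
```

```text
t 5.0 q [-0.875  0.943  1.089  0.393  1.787 -1.066] tcp [ 0.5478 -0.2909  0.0331] hol [-0.2004  0.0026] F [0.35 0.27 0.04] w 0.33
[ 3.13552591 -0.77783865  1.71214075] [ 0.89 -0.33  2.71  0.    0.43  0.35]
```

View pics/c2.png

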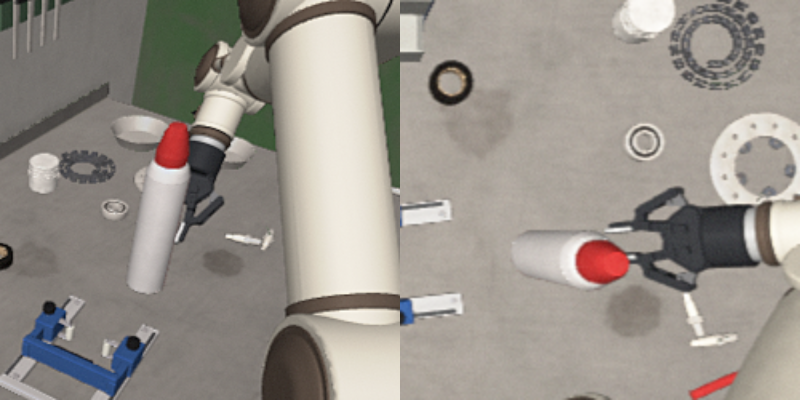

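```bash
python3 - <<'E'
from goto import *
s=bot.state()
p=(T.proj([s['tcp_pos'],[.532,-.1987,0],world(0,0,0.01)])-[360,100])*2; print(p)
s2=(S.proj([s['tcp_pos'],[.532,-.1987,0],[.532,-.1987,.23]])-[330,0])*1.6; print(s2)
b=bot.grab_frame('top')[:,:,::-1]
cv2.imwrite('pics/c3.png',cv2.resize(b[190:260,400:500],(800,560),interpolation=cv2.INTER_CUBIC))
E
```

```text
[[209.43447381 242.3990115 ]
 [131.29902028 252.72627751]
 [ 55.68333459 257.26566786]]
[[164.95835103 236.66754496]
 [142.47967847 281.66634571]
 [167.77630825 162.6025066 ]]
```

View pics/c3.png

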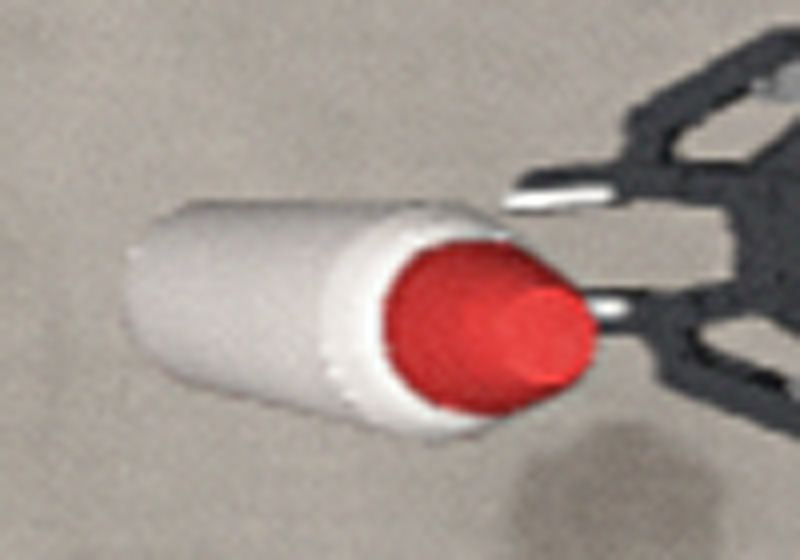

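play_rows --pt "-0.5 -0.1 1.5 0 0.4 0.3 170" --pt "0.5 -0.2 2.7 0 0.4 0.3 170" --pt "1.4 -0.2 3.6 0 0.4 0.3 170" --pt "1.8 -0.2 4 0 0.4 0.3 170" --pt "2.0 -0.25 4.2 0 0.4 0.3 170" --pt "2.1 -0.25 4.3 0 0.4 0.3 170" --pt "2.1 -0.25 4.3 0 0.4 0.3 170"

```text
t: 5.85
tcp_pos: [0.5409, -0.2496, 0.0196]
ee_rot: [3.136, -0.78, 1.707]
contact_force: [-0.2, -0.6, 0.1]
width: 0.334
```

```bash
python3 - <<'E'
from goto import *
show(); print(bot.state()['ee_rot'],row(world(-.055,.003,.018),Rt(np.radians(45))))
E
```

```text
t 5.85 q [-0.848  0.889  1.213  0.41   1.713 -1.067] tcp [ 0.5409 -0.2496  0.0196] hol [-0.1586  0.0041] F [-0.21 -0.56  0.12] w 0.334
[ 3.13557811 -0.77977269  1.70685307] [7.25 0.1  7.4  0.21 0.32 0.13]
```

play_rows --pt "0.2 0 0.2 0 0 0 170" --pt "0.4 0 0.4 0 0 0 170" --pt "0.6 0 0.6 0 0 0 170" --pt "0.8 0 0.8 0 0 0 170" --pt "1.0 0 1.0 0 0 0 170" --pt "1.2 0 1.2 0 0 0 170" --pt "1.4 0 1.4 0 0 0 170" --pt "1.6 0 1.6 0 0 0 170" --pt "1.8 0 1.8 0 0 0 170" --pt "2.0 0 2.0 0 0 0 170"

```text
t: 6.85
tcp_pos: [0.5373, -0.2215, 0.0195]
ee_rot: [3.135, -0.779, 1.707]
contact_force: [-0.2, -2.2, 0.1]
width: 0.335
```

```bash
cat > fit.py <<'E'
from goto import *
from scipy.optimize import minimize
def mask(c,xy):
    m=np.zeros((400,640),np.uint8)
    for pts in (cyl(xy,.0325,0,.225),np.vstack([cyl(xy,.0325,.222,.225),cyl(xy,.024,.234,.24)]),np.vstack([cyl(xy,.024,.234,.24),cyl(xy,.014,.28,.291)])):
        cv2.fillConvexPoly(m,cv2.convexHull((c.proj(pts)*16).round().astype(np.int32)),1,shift=4)
    return m>0
def canfit(g,n='top',pic=None):
    c={'scene':S,'top':T}[n]; im=bot.grab_frame(n)
    d=bot.trace(n,'can')
    if pic: cv2.imwrite(pic,im[:,:,::-1])
    if not d: print('no can'); return
    Rg=d[0]['region']
    f=lambda xy:1-((m:=mask(c,xy))&Rg).sum()/(m|Rg).sum()
    g=np.array(g); b=minimize(f,g,method='Nelder-Mead',options=dict(initial_simplex=[g,g+[.02,.003],g+[-.003,.02]]))
    print(n,'can',b.x.round(4),'iou',round(1-b.fun,3),'hol',hol(b.x).round(4),'p',d[0]['p']); return b.x
E
python3 - <<'E'
from fit import *
s=show(); canfit(world(hol(s['tcp_pos'])[0]+.035,.005,0)[:2],'top','pics/t4.png');canfit(world(hol(s['tcp_pos'])[0]+.035,.005,0)[:2],'scene','pics/s4.png')
a=cv2.imread('pics/s4.png');b=cv2.imread('pics/t4.png')
cv2.imwrite('pics/c4.png',np.hstack([cv2.resize(a[60:260,330:530],(400,400)),cv2.resize(b[150:300,330:480],(400,400))]))
E
```

```text
t 6.85 q [-0.825  0.845  1.288  0.422  1.676 -1.061] tcp [ 0.5373 -0.2215  0.0195] hol [-0.1302  0.0039] F [-0.2  -2.17  0.07] w 0.335
no can
scene can [ 0.534  -0.1885] iou 0.921 hol [-0.097   0.0028] p 0.9
```

View pics/c4.png

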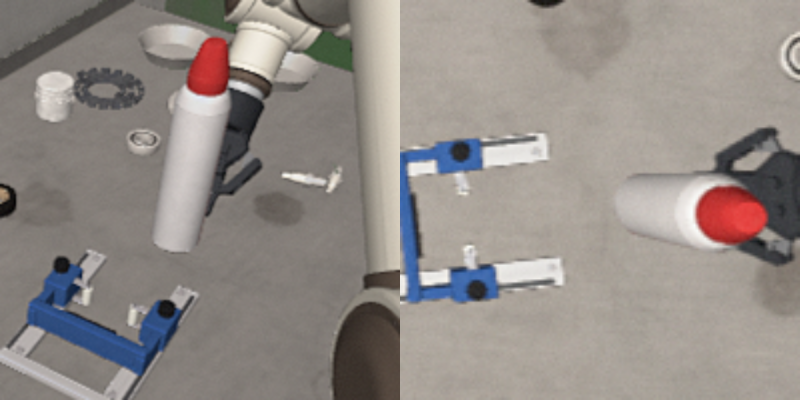

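play_rows --pt "0.2 0 0.2 0 0 0 170" --pt "0.5 0 0.5 0 0 0 170" --pt "0.8 0.05 0.8 0 0 0 170" --pt "1.15 0.05 1.15 0 0 0 170" --pt "1.5 0.1 1.5 0 0 0 170" --pt "1.85 0.1 1.85 0 0 0 170" --pt "2.2 0.15 2.2 0 0 0 170" --pt "2.55 0.15 2.55 0 0 0 170" --pt "2.9 0.2 2.9 0 0 0 170" --pt "3.2 0.2 3.2 0 0 0 170"

```text
t: 8.05
tcp_pos: [0.5332, -0.1757, 0.0194]
ee_rot: [3.135, -0.78, 1.707]
contact_force: [0.3, -3.8, 1.1]
width: 0.331
```

```bash
python3 - <<'E'
from fit import *
s=show(); canfit(world(hol(s['tcp_pos'])[0]+.033,.002,0)[:2],'top','pics/t5.png');canfit(world(hol(s['tcp_pos'])[0]+.033,.002,0)[:2],'scene','pics/s5.png')
print(row(world(.015,0,.0195),Rt(np.radians(45))))
E
```

```text
t 8.05 q [-0.783  0.783  1.394  0.447  1.623 -1.048] tcp [ 0.5332 -0.1757  0.0194] hol [-0.0843  0.0018] F [ 0.27 -3.82  1.15] w 0.331
top can [ 0.5286 -0.1393] iou 0.94 hol [-0.0476  0.0016] p 0.7
scene can [ 0.5281 -0.1414] iou 0.952 hol [-0.0496  0.0024] p 0.81
[7.05 0.2  6.95 0.18 0.21 0.14]
```

play_rows --pt "0.2 0 0.2 0 0 0 170" --pt "0.5 0 0.5 0 0 0 170" --pt "0.85 0.05 0.85 0 0 0 170" --pt "1.25 0.1 1.25 0 0 0 170" --pt "1.65 0.1 1.65 0 0 0 170" --pt "2.05 0.15 2.05 0 0 0 170" --pt "2.45 0.15 2.45 0 0 0 170" --pt "2.85 0.2 2.85 0 0 0 170" --pt "3.25 0.2 3.25 0 0 0 170" --pt "3.6 0.2 3.6 0 0 0 170"

```text
t: 9.25
tcp_pos: [0.5282, -0.1242, 0.0191]
ee_rot: [3.136, -0.782, 1.707]
contact_force: [0.7, -3.2, 0.8]
width: 0.337
```

play_rows --pt "0.2 0 0.2 0 0 0 170" --pt "0.5 0 0.5 0 0 0 170" --pt "0.8 0 0.8 0 0 0 170" --pt "1.15 0 1.15 0 0 0 170" --pt "1.5 0 1.5 0 0 0 170" --pt "1.85 0 1.85 0 0 0 170" --pt "2.15 0 2.15 0 0 0 170" --pt "2.45 0 2.45 0 0 0 170" --pt "2.7 0 2.7 0 0 0 170" --pt "2.9 0 2.9 0 0 0 170"

```text
t: 10.25
tcp_pos: [0.5228, -0.0832, 0.0189]
ee_rot: [3.136, -0.782, 1.707]
contact_force: [-0.2, -2.8, 0.8]
width: 0.332
```

```bash
python3 - <<'E'
from fit import *
s=show(); g=world(hol(s['tcp_pos'])[0]+.035,0,0)[:2]; canfit(g,'top','pics/t6.png');canfit(g,'scene','pics/s6.png')
a=cv2.imread('pics/s6.png');b=cv2.imread('pics/t6.png')
cv2.imwrite('pics/c6.png',np.hstack([cv2.resize(a[90:290,300:500],(400,400)),cv2.resize(b[160:300,290:430],(400,400))]))
E
```

```text
t 10.25 q [-0.687  0.673  1.579  0.504  1.522 -1.014] tcp [ 0.5228 -0.0832  0.0189] hol [ 0.0087 -0.    ] F [-0.19 -2.81  0.84] w 0.332
no can
scene can [ 0.5203 -0.0541] iou 0.908 hol [ 0.038  -0.0015] p 0.58
```

View pics/c6.png

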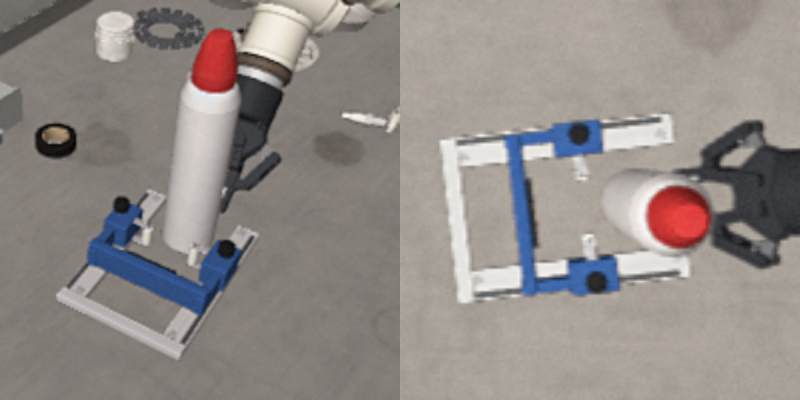

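play_rows --pt "0.15 0 0.15 0 0 0 170" --pt "0.35 0 0.35 0 0 0 170" --pt "0.55 0 0.55 0 0 0 170" --pt "0.75 0 0.75 0 0 0 170" --pt "0.95 0 0.95 0 0 0 170" --pt "1.1 0 1.1 0 0 0 170" --pt "1.2 0 1.2 0 0 0 170" --pt "1.3 0 1.3 0 0 0 170" --pt "1.4 0 1.4 0 0 0 170" --pt "1.5 0 1.5 0 0 0 170"

```text
t: 11.45
tcp_pos: [0.5198, -0.062, 0.0188]
ee_rot: [3.136, -0.783, 1.707]
contact_force: [0.6, -3.1, 1.7]
width: 0.331
```

play_rows --pt "0.1 0 0.1 0 0 0 170" --pt "0.2 0 0.2 0 0 0 170" --pt "0.3 0 0.3 0 0 0 170" --pt "0.4 0 0.4 0 0 0 170" --pt "0.5 0 0.5 0 0 0 170"

```text
t: 11.95
tcp_pos: [0.52, -0.0556, 0.0189]
ee_rot: [3.134, -0.781, 1.707]
contact_force: [3.7, -5.1, 0.6]
width: 0.337
```

play_rows --pt "0.1 0 0.1 0 0 0 170" --pt "0.2 0 0.2 0 0 0 170" --pt "0.3 0 0.3 0 0 0 170" --pt "0.4 0 0.4 0 0 0 170"

```text
t: 12.35
tcp_pos: [0.5204, -0.0518, 0.0189]
ee_rot: [3.131, -0.776, 1.708]
contact_force: [3.1, -8.7, 0.7]
width: 0.334
```

```bash
python3 - <<'E'
from fit import *
s=show()
E
```

```text
t 12.35 q [-0.649  0.636  1.636  0.529  1.483 -0.999] tcp [ 0.5204 -0.0518  0.0189] hol [ 0.0402 -0.0018] F [ 3.11 -8.67  0.66] w 0.334
```

```bash
python3 - <<'E'
from fit import *
s=bot.state(); print(s['moment'])
g=world(.075,0,0)[:2]; canfit(g,'top','pics/t7.png');canfit(g,'scene','pics/s7.png')
a=cv2.imread('pics/s7.png');b=cv2.imread('pics/t7.png')
cv2.imwrite('pics/c7.png',np.hstack([cv2.resize(a[150:280,310:440],(400,400),interpolation=2),cv2.resize(b[180:280,300:400],(400,400),interpolation=2)]))
E
```

```text
[-1.29883497 -0.27673646 -0.14327285]
top can [ 0.5173 -0.0137] iou 0.912 hol [ 0.0784 -0.0038] p 0.72
scene can [ 0.5164 -0.0177] iou 0.929 hol [ 0.0745 -0.0024] p 0.97
```

View pics/c7.png

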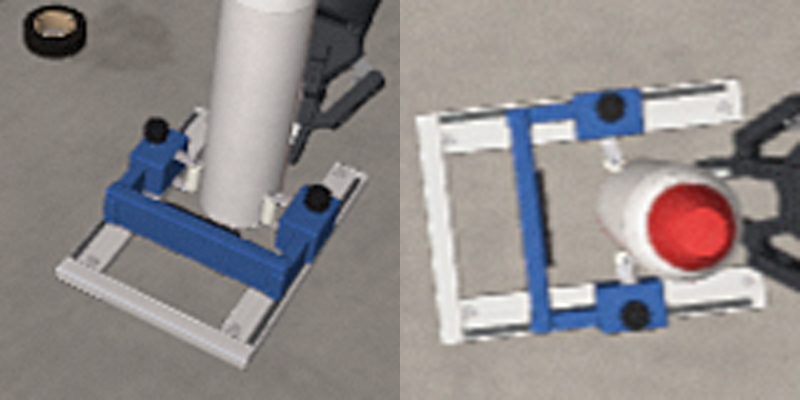

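play_rows --pt "0 0.05 0 0 0 0 170" --pt "0.1 0.1 0.1 0 0 0 170" --pt "0.2 0.1 0.2 0 0 0 170" --pt "0.3 0.1 0.3 0 0 0 170"

```text
t: 12.95
tcp_pos: [0.5214, -0.049, 0.0188]
ee_rot: [3.129, -0.773, 1.708]
contact_force: [0.3, -9.6, 1.5]
width: 0.329
```

```bash
python3 - <<'E'
from goto import *
s=show(); F=s['contact_force'][:2]; c,d=np.cos(hold[2]),np.sin(hold[2]); print('fwd,left',F@[c,d],F@[-d,c])
E
```

```text
t 12.95 q [-0.644  0.633  1.639  0.531  1.478 -0.996] tcp [ 0.5214 -0.049   0.0188] hol [ 0.0429 -0.0032] F [ 0.27 -9.56  1.55] w 0.329
fwd,left -9.510218688506228 1.0028196215233869
```

play_rows --pt "0.15 0 0.15 0 0 0 170" --pt "0.25 0 0.25 0 0 0 170" --pt "0.35 0 0.35 0 0 0 170" --pt "0.45 0 0.45 0 0 0 170"

```text
t: 13.35
tcp_pos: [0.5211, -0.0442, 0.0188]
ee_rot: [3.128, -0.77, 1.709]
contact_force: [1.3, -9.3, 1.7]
width: 0.336
```

```bash
python3 - <<'E'
from goto import *
s=show(); F=s['contact_force'][:2]; c,d=np.cos(hold[2]),np.sin(hold[2]); print('fwd,left',F@[c,d],F@[-d,c])
E
```

```text
t 13.35 q [-0.637  0.627  1.648  0.534  1.47  -0.993] tcp [ 0.5211 -0.0442  0.0188] hol [ 0.0477 -0.0035] F [ 1.28 -9.27  1.71] w 0.336
fwd,left -9.362183947442741 -0.03735890317946319
```

play_rows --pt "0.15 0 0.15 0 0 0 170" --pt "0.25 0 0.25 0 0 0 170" --pt "0.35 0 0.35 0 0 0 170" --pt "0.45 0 0.45 0 0 0 170" --pt "0.55 0 0.55 0 0 0 170" --pt "0.65 0 0.65 0 0 0 170"

```text
t: 13.95
tcp_pos: [0.5198, -0.0353, 0.0188]
ee_rot: [3.129, -0.769, 1.709]
contact_force: [-0.5, -3.7, 1.2]
width: 0.337
```

```bash
python3 - <<'E'
from goto import *
s=show(); F=s['contact_force'][:2]; c,d=np.cos(hold[2]),np.sin(hold[2]); print('fwd,left',F@[c,d],F@[-d,c])
E
```

```text
t 13.95 q [-0.626  0.617  1.663  0.54   1.461 -0.989] tcp [ 0.5198 -0.0353  0.0188] hol [ 0.0566 -0.0034] F [-0.52 -3.68  1.21] w 0.337
fwd,left -3.5771543391450997 1.0051947352588768
```

play_rows --pt "0.1 0 0.1 0 0 0 170" --pt "0.2 0 0.2 0 0 0 170" --pt "0.3 0 0.3 0 0 0 170" --pt "0.4 0 0.4 0 0 0 170" --pt "0.5 0 0.5 0 0 0 170"

```text
t: 14.45
tcp_pos: [0.5185, -0.0275, 0.0184]
ee_rot: [3.13, -0.77, 1.708]
contact_force: [-0.3, 0.1, 0.2]
width: 0.334
```

```bash
python3 - <<'E'
from fit import *
s=show(); F=s['contact_force'][:2]; c,d=np.cos(hold[2]),np.sin(hold[2]); print('fwd,left',F@[c,d],F@[-d,c])
g=world(.1,0,0)[:2]; canfit(g,'top','pics/t8.png');canfit(g,'scene','pics/s8.png')
a=cv2.imread('pics/s8.png');b=cv2.imread('pics/t8.png')
cv2.imwrite('pics/c8.png',np.hstack([cv2.resize(a[150:280,310:440],(400,400),interpolation=2),cv2.resize(b[180:280,300:400],(400,400),interpolation=2)]))
E
```

```text
t 14.45 q [-0.617  0.611  1.675  0.546  1.453 -0.985] tcp [ 0.5185 -0.0275  0.0184] hol [ 0.0646 -0.0031] F [-0.25  0.1   0.24] w 0.334
fwd,left 0.12834431603110305 0.23714550290293943
top can [0.5156 0.0141] iou 0.881 hol [ 0.1062 -0.0058] p 0.82
scene can [0.5152 0.0135] iou 0.862 hol [ 0.1057 -0.0054] p 0.81
```

View pics/c8.png

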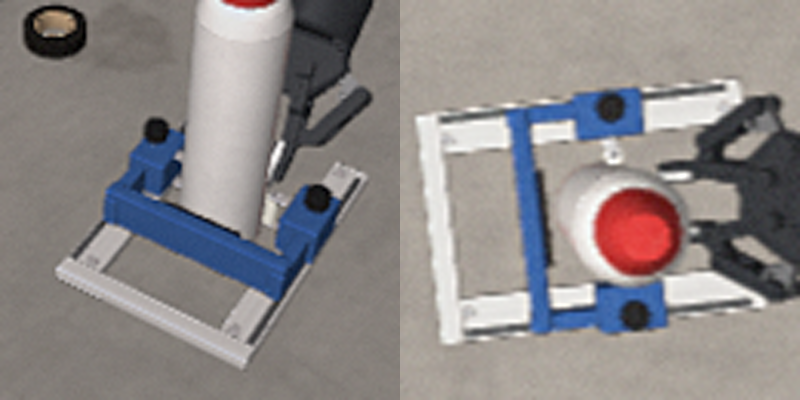

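The force dropped to zero and the can has moved ahead by itself. I'll advance gently to feel whether it sits on the stop.

play_rows --pt "0.1 0 0.1 0 0 0 170" --pt "0.2 0 0.2 0 0 0 170" --pt "0.3 0 0.3 0 0 0 170" --pt "0.35 0 0.35 0 0 0 170"

```text
t: 15.05
tcp_pos: [0.518, -0.0228, 0.0184]
ee_rot: [3.129, -0.77, 1.709]
contact_force: [0.6, 0.2, -0.4]
width: 0.335
```

```bash
python3 - <<'E'
from goto import *
show()
E
```

```text
t 15.05 q [-0.61   0.606  1.682  0.55   1.448 -0.983] tcp [ 0.518  -0.0228  0.0184] hol [ 0.0693 -0.0033] F [ 0.57  0.16 -0.43] w 0.335
```

play_rows --pt "0.1 0 0.1 0 0 0 170" --pt "0.2 0 0.2 0 0 0 170" --pt "0.25 0 0.25 0 0 0 170"

```text
t: 15.35
tcp_pos: [0.5175, -0.0191, 0.0183]
ee_rot: [3.129, -0.77, 1.709]
contact_force: [-0.9, -0.1, 0.2]
width: 0.331
```

play_rows --pt "0.05 0 0.05 0 0 0 170" --pt "0.1 0 0.1 0 0 0 170" --pt "0.15 0 0.15 0 0 0 170"

```text
t: 15.65
tcp_pos: [0.5174, -0.0173, 0.0183]
ee_rot: [3.129, -0.769, 1.709]
contact_force: [0.1, -2.9, 0.8]
width: 0.331
```

```bash
python3 - <<'E'
from goto import *
show()
E
```

```text
t 15.65 q [-0.603  0.601  1.691  0.554  1.442 -0.98 ] tcp [ 0.5174 -0.0173  0.0183] hol [ 0.0748 -0.0034] F [ 0.11 -2.86  0.77] w 0.331
```

play_rows --pt "0.08 0 0.08 0 0 0 170" --pt "0.12 0 0.12 0 0 0 170"

```text
t: 15.85
tcp_pos: [0.5175, -0.0169, 0.0182]
ee_rot: [3.128, -0.766, 1.71]
contact_force: [-1.0, -8.3, 1.0]
width: 0.335
```

The force rose from 2.9 N to 8.3 N over 0.4 mm, so that is the stop. Backing off now.

play_rows --pt "-0.3 0 -0.3 0 0 0 170" --pt "-1 0 -1 0 0 0 170" --pt "-2 0 -2 0 0 0 170" --pt "-4 0 -4 0 0 0 170" --pt "-6 0 -6 0 0 0 170" --pt "-8 0 -8 0 0 0 170" --pt "-10 0 -10 0 0 0 170" --pt "-10 0 -13 0 0 0 170" --pt "-10 0 -15 0 0 0 170" --pt "-10 0 -15 0 0 0 170"

```text
t: 16.85
tcp_pos: [0.5413, -0.1954, 0.0589]
ee_rot: [3.123, -0.762, 1.71]
contact_force: [0.7, 1.1, 0.0]
width: 0.333
```

```bash
python3 - <<'E'
from fit import *
s=show()
g=world(.1,0,0)[:2]; canfit(g,'top','pics/t9.png');canfit(g,'scene','pics/s9.png')
for n in ('bottle','cup','tape'):
  for c in ('scene','top'): print(n,c,[r['bbox'] for r in bot.recognise(c,n)[:1]])
a=cv2.imread('pics/s9.png');b=cv2.imread('pics/t9.png')
cv2.imwrite('pics/c9.png',np.hstack([cv2.resize(a[100:280,290:470],(400,400),interpolation=2),cv2.resize(b[180:280,300:400],(400,400),interpolation=2)]))
E
```

```text
t 16.85 q [-0.795  0.741  1.358  0.441  1.676 -1.026] tcp [ 0.5413 -0.1954  0.0589] hol [-0.1049 -0.0035] F [0.69 1.09 0.03] w 0.333
no can
scene can [0.5135 0.016 ] iou 0.869 hol [ 0.1083 -0.004 ] p 0.74
bottle scene [[214.3, 221.5, 261.9, 304.0]]
bottle top [[203.0, 171.2, 237.0, 201.4]]
cup scene [[288.3, 294.5, 346.0, 361.6]]
cup top [[202.4, 244.5, 245.4, 277.5]]
tape scene [[317.1, 151.2, 339.1, 169.4]]
tape top [[373.6, 135.0, 399.4, 153.8]]
```

View pics/c9.png

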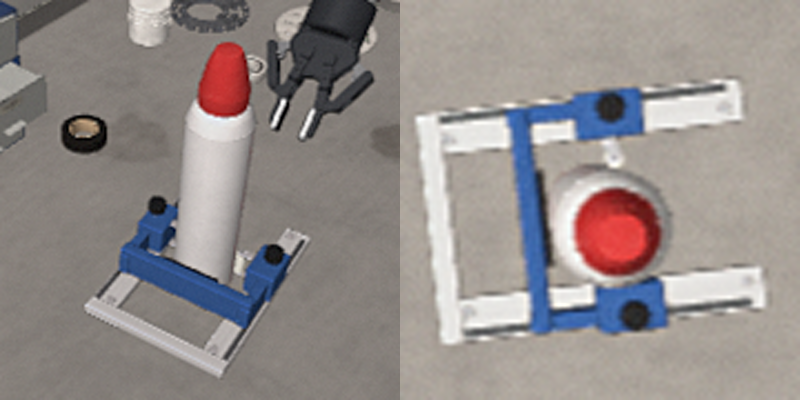

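```bash
python3 - <<'E'
from fit import *
a=bot.grab_frame('scene')[:,:,::-1].copy();b=bot.grab_frame('top')[:,:,::-1].copy()
A=cv2.resize(a[180:250,340:420],(800,700),interpolation=2)[:600]
cv2.imwrite('pics/z1.png',A)
cv2.imwrite('pics/z2.png',cv2.resize(b[190:265,325:385],(480,600),interpolation=2))
# pred edges of can at foot & rollers for y candidates
for y in (-.006,-.003,0):
    xy=world(.110,y,0)[:2]; 
    for n,c,(ox,oy),k in(('s',S,(340,180),10),('t',T,(325,190),8)):
        m=c.proj(cyl(xy,.0325,0,.2)); hull=m[:]; print(n,y,((m[:60].min(0)-[ox,oy])*k).round(),((m[:60].max(0)-[ox,oy])*k).round())
E
```

```text
s -0.006 [254. 329.] [521. 524.]
t -0.006 [ 89. 233.] [275. 419.]
s -0.003 [265. 333.] [532. 529.]
t -0.003 [ 90. 242.] [276. 428.]
s 0 [276. 338.] [544. 534.]
t 0 [ 91. 250.] [277. 437.]
```

View pics/z1.png

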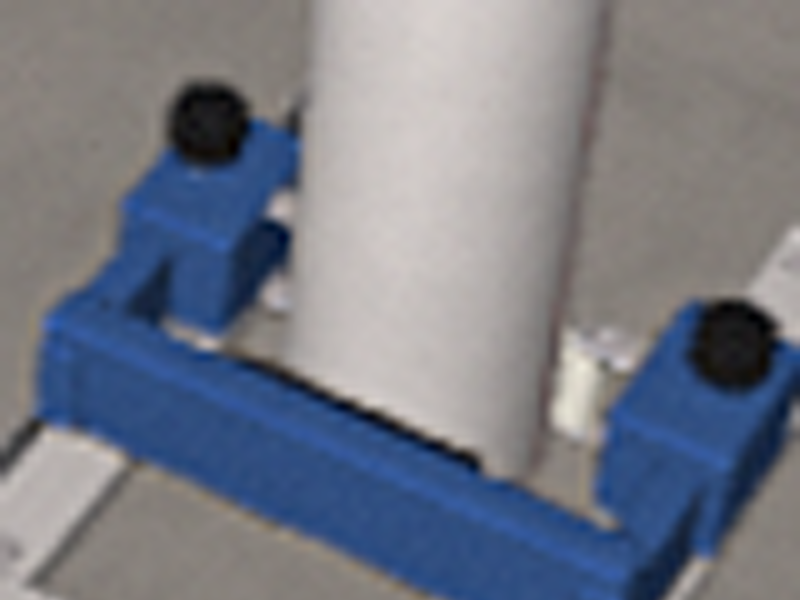

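View pics/z2.png

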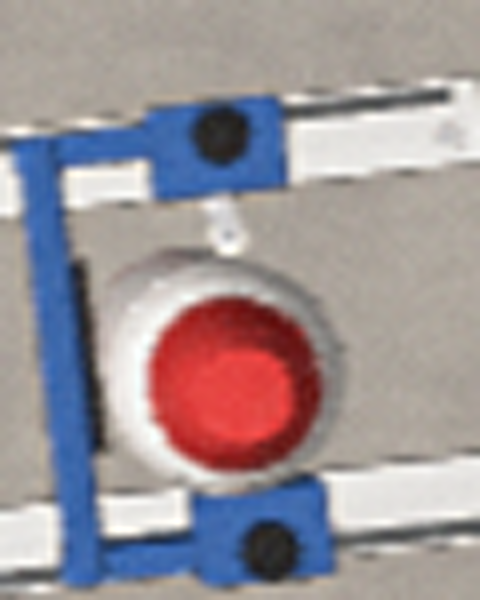

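```bash
python3 - <<'E'
import cv2,numpy as np
t0=cv2.imread('pics/top0.png');t1=cv2.imread('pics/t9.png');s0=cv2.imread('pics/scene0.png');s1=cv2.imread('pics/s9.png')
f=lambda i,x,y,w,h:cv2.resize(i[y:y+h,x:x+w],(400,300),interpolation=cv2.INTER_NEAREST)
cv2.imwrite('pics/cmp.png',np.vstack([np.hstack([f(t0,340,205,32,24),f(t1,340,205,32,24)]),np.hstack([f(s0,384,205,32,24),f(s1,384,205,32,24)])]))
E
```

```text
(no output)
```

View pics/cmp.png

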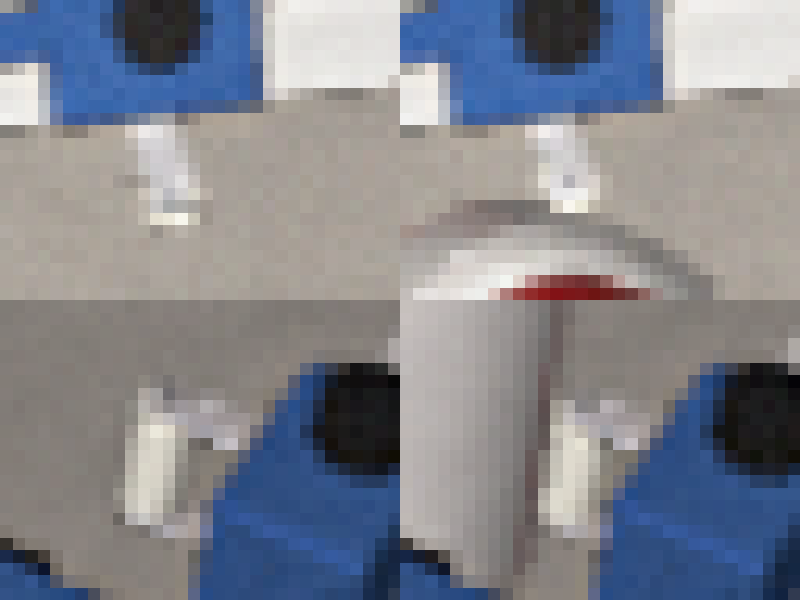

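```bash
python3 - <<'E'
from goto import *
show(); print(bot.finish_job())
E
```

```text
t 17.45 q [-0.792  0.742  1.364  0.441  1.676 -1.026] tcp [ 0.5398 -0.1913  0.0569] hol [-0.1006 -0.0026] F [ 0.08 -0.2   0.53] w 0.335
the job is handed in; nothing more can be done
None
```

The can is in the roller holder, standing upright against the rubber stop, and the job is handed in. It took about 17.5 s of the 67 s allowed, and the tool reports no verdict.

**Push:** I tilted the gripper 45° and set the fingers about 28 mm apart, then pushed the can at roughly 25–30 mm above the bench. Sliding took 2–4 N and the rollers about 9.6 N. The force then dropped to zero as the rollers drove the can on to the stop. Pressing once more, the force rose from 2.9 N to 8.3 N over 0.4 mm, which was the stop. The arm then backed off about 180 mm.

**Last checks:**
- **Can position:** the scene camera put the can upright at about 108 mm along the holder. The finger position when it met the stop gave about 110 mm, which is what I expected for the can at home.
- **Rollers:** comparing before and after pictures, both rollers are about 3.5 mm out. That is a pixel-level reading, good to about 1 mm, but inside the 2–6 mm band.
- **Bystanders:** boxes for the bottle, mug and tape roll moved by at most about 5 px. That is about the noise of the networks, and the arm never came near them.
- **Arm:** force readings were near zero after the retreat, and the arm touches nothing.

**Disagreements:**
- The network missed the can in the final top-camera picture, so the last position fit rests on the scene camera alone.
- That fit put the can about 4 mm right of the lane's middle. The rollers' even travel suggests this is mostly calibration error.

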